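# Fish the long level out of the short-opening drawer

### The arm

A 6-joint arm with a two-finger parallel gripper is mounted at the origin on a cart in front of the work surface, level with it; the furniture and walls round the work are solid. World frame = base frame: x ahead of the robot, y to its left, z up, the work surface at z = 0. Lengths are in m, angles in degrees, forces in N, time in s.
With the tool pointing down it reaches from about 0.375 to 0.9 m from the base axis. Payload 3.1 kg.
Tool frame: the origin (TCP) lies on the centre line of the jaws, within the pads' length; the fingertips stand 8 mm ahead of it and the grasp point (between the pads) lies 11 mm behind it; z points along the fingers, y is the line along which they close (so a half turn about z gives the same grasp; the last joint's range is limited). The gripper opens to 87 mm and grips with 3 to 60 N. Pads are 19 mm wide; open, the fingers measure 117 mm over their backs; the gripper's body (75 mm by 190 mm) begins 51 mm behind the grasp point.
Start: joints at [-81.045, 30.224, 82.088, -0, 67.689, -10.227], TCP at [0.205, -0.59, 0.195] pointing down, gripper open.
Joint ranges: [-176.69, 176.69], [-43.24, 126.21], [12.49, 139.97], [-82, 262], [0, 151.66], [-163.58, 163.58]. Speed limits (degrees/s): [159.86, 159.86, 180, 180, 180, 180].

### API

Orientations are given as a 3x3 rotation matrix whose columns are the frame's x, y, z axes.
In Python, from rig import * gives the robot as it stands.
- The arm moves only by the tool step_arm, never from a script. Its argument "targets" is a list of rows, each a list of 5 numbers: the opening, from -1 (shut) to 1 (fully open), then the shift along the world's x, y, z normalised to -1 to 1, where 1 is 0.25 m, then the turn about the world's z normalised to -1 to 1, where 1 is 180 degrees. In form: [[fingers, x, y, z, turn], ...]. A call has 1 to 20 rows; each row is the pose to reach, as a shift and turn from the pose commanded when the call began, turning the shorter way round; what a row does not reach only later rows make up. A row lasts 1/10 s, in which the tool goes at most 50 mm and 8.59 degrees, less where a joint would pass 70% of its speed; a pose out of reach is approached as far as the arm can. A call with a number of a shift or a turn outside -1 to 1 is refused whole. A call with a gripper value outside its range is refused whole. The fingers move at their own pace and stop on an object; the grip force is fixed at half the most. Time passes only in rows, so rows that repeat a pose let the fingers close. It gives the time, the measured TCP pose, the force, the opening and the grip force at its end, in the units of the state.
- read_state(): the state, without advancing time (a new reading comes with each control period).
- capture(name): name is "side" or "top"; returns a dict with "color" (400x640x3 uint8, red, green, blue), "mtx" (3x3 intrinsics, pixels), "k1" (the pictures are not rectified: a ray, as slopes to the right and down, at radius r is drawn at 1 + k1 r^2 times it, then the intrinsics apply), "pose" (4x4, takes a point from camera to world coordinates). Camera axes: x right, y down, z forward; pixel columns grow to the right and rows downward; lengths in m; the calibration is good to about 2 mm. A picture is of the moment at which its call begins. There is no depth.
- hand_in(): hands the job in; it is judged then, once.
The state is a dict: "time_s": time; "joint_positions": joint angles; "qvel": joint speeds; "tau": joint torques, N m; "position": TCP position; "tcp_rot": TCP orientation; "force": force on the tool from outside, world axes, zero at the start; "moment": the same for the moment, N m; "opening": opening from 0.0 (shut) to 1.0 (fully open); "grasp_force": force on a finger pad.
Only numpy, scipy, OpenCV 4.12 (cv2) and the standard library are available. Lean on these libraries where they do the work, as an engineer would, in place of code of your own. Each camera call takes 0.05 s, during which the arm holds its last target. There are 200 camera calls.

### The job

Pull the drawer of the blue chest out to its stop. The red level in it is longer than the gap that opens: take it near its front end, tip that end up and draw the level out slantwise between the chest's top and the drawer's front without forcing it, then finish while still holding the whole level up in the gripper, clear of everything and at least 5 cm higher than the chest's top, ready to be handed over. Leave the wrench in the drawer and do not disturb the other tools.

Things in the scene. Friction and masses are not known exactly. Their poses are not given: they have to be found in the camera images.
- chest: low blue steel tool chest with one drawer, fixed on the worktop: 320 mm deep (x), 240 wide (y), 120 high. Origin at the centre of its underside, z up; its front face is the plane x = -160 mm of its own frame and looks along its own -x. A red case and a roll of tape stand on the rear half of its top, up to 30 mm high
- opening (a point): middle of the upper edge of the drawer's mouth, in the chest's front face: the underside of the chest's top plate, 106 mm above the worktop (71 mm over the drawer's floor); the mouth is 216 mm wide
- drawer_handle (a point): middle of the straight steel bar of the drawer's bow handle: 10 mm thick, 94 mm long, parallel to the chest's y, 45 mm in front of the drawer's front panel (free gap behind the bar 40 mm), 83 mm above the worktop; moves with the drawer
- drawer (a joint): how far the drawer is out, in m: 0 shut, 0.14 at its stop; the gap between front panel and chest face is as long as this. Slides along the chest's -x, stays where left, 3 N friction plus 12 N per m/s. Inside 200 mm wide, 290 long, floor 35 mm above the worktop, side and back walls 50 mm high, front panel 14 mm thick, its top edge 101 mm above the worktop
- level: red torpedo level, 230 mm long, I-beam 42 mm across its long edges, 22 mm thick, 0.15 to 0.3 kg. Lies on its side on the drawer's floor, roughly along the drawer, top face 22 mm over the floor. Origin at the middle of one long edge face, halfway through the thickness; own y along its length (+y end toward the drawer's front), own x up as it lies, own z across to the other edge
- level_front_end (a point): centre of the level's end face that is nearer the drawer's front panel
- level_middle (a point): centre of the level
- level_rear_end (a point): centre of the level's other end face, the one toward the back of the drawer
- drawer_wrench: combination wrench 190 x 28 mm, 6 mm thick, lying flat along the drawer near its +y side wall (chest's y), about 80 mm to the side of the drawer's middle; origin at the middle of its underside
- c_clamp: red C clamp, 140x116x18 mm, lying flat on the worktop in front of the saw; a bystander; origin under its middle
- screwdriver_red: red screwdriver, 206 mm long and 26 mm high, lying near the worktop's front edge; a bystander; origin under its middle
- block_a: pine offcut 70x110x38 mm on the worktop left of the robot's middle; a bystander; origin under its middle

How it is judged:
By the outcome, as a careful person would: the job done as asked, in the order asked, and still so for the second after the job is handed in, while the arm keeps its last pose, push and grip.
It also fails if it takes over 58 s, if anything falls off the work surface, if the arm or the gripper's body presses on something with over 40 N, if the wrist force passes 120 N, or if a joint passes its speed limit or range.

## Working session

There is one attempt and no reset: what is moved stays moved. The work goes in short steps, Python scripts to look and compute and a tool call to move; the robot and the scene stay as the last step left them, time stands still between calls to the robot, and variables do not carry over. Pictures are saved under pics/ and viewed, at most 10 in all, crops included, and the job is handed in when it is done.

Besides the shell and the picture viewer there is one more tool, called after "Request:" as name(argument=value, ...) on one line, values as JSON. step_arm: Moves the arm, as the interface text tells. Scaled input: -1 to 1 covers 0.25 m each way for a shift and 180 degrees each way for a turn. Its arguments: {"type":"object","properties":{"targets":{"type":"array","items":{"type":"array","items":{"type":"number"}}}},"required":["targets"]}

```bash
mkdir -p pics; ls
cat > h.py <<'E'
from rig import *
import numpy as np, cv2
def snap(name,f):
    c=capture(name); cv2.imwrite('pics/'+f+'.png',c['color'][:,:,::-1]); np.savez('pics/'+f+'.npz',**c); return c
def load(f): return dict(np.load('pics/'+f+'.npz'))
def ray(c,u,v):
    K=c['mtx']; d=np.array([(u-K[0,2])/K[0,0],(v-K[1,2])/K[1,1]]); p=d.copy()
    for _ in range(30): p=d/(1+float(c['k1'])*(p@p))
    T=c['pose']; return T[:3,3],T[:3,:3]@np.array([p[0],p[1],1])
def onz(c,u,v,z):
    o,d=ray(c,u,v); return o+d*(z-o[2])/d[2]
def two(c1,p1,c2,p2):
    o1,d1=ray(c1,*p1); o2,d2=ray(c2,*p2)
    s=np.linalg.lstsq(np.stack([d1,-d2],1),o2-o1,rcond=None)[0]
    a,b=o1+d1*s[0],o2+d2*s[1]; return (a+b)/2,np.linalg.norm(a-b)
def proj(c,P):
    T=c['pose']; q=T[:3,:3].T@(np.asarray(P)-T[:3,3]); p=q[:2]/q[2]; p=p*(1+float(c['k1'])*(p@p)); K=c['mtx']
    return np.array([p[0]*K[0,0]+K[0,2],p[1]*K[1,1]+K[1,2]])
E
python3 - <<'E'
from h import *
for n in('side','top'):
    c=snap(n,n+'0'); print(n,c['mtx'].round(1).tolist(),c['k1'],c['pose'].round(3).tolist())
s=read_state(); print(s['time_s'],s['position'],np.round(s['tcp_rot'],3).tolist(),s['opening'],s['force'])
E
```

```text
pics
side [[501.4, 0.0, 320.7], [0.0, 501.4, 198.4], [0.0, 0.0, 1.0]] 0.04675023049829248 [[-0.532, -0.557, 0.638, -0.424], [-0.847, 0.342, -0.407, 0.625], [0.009, -0.757, -0.653, 1.061], [0.0, 0.0, 0.0, 1.0]]
top [[363.0, 0.0, 324.0], [0.0, 363.0, 202.1], [0.0, 0.0, 1.0]] -0.057747774445915605 [[0.02, -0.99, 0.143, 0.349], [-1.0, -0.023, -0.017, 0.031], [0.02, -0.142, -0.99, 1.122], [0.0, 0.0, 0.0, 1.0]]
0.1 [ 0.20527292 -0.58959479  0.19447159] [[0.944, 0.329, -0.0], [0.329, -0.944, 0.002], [0.0, -0.002, -1.0]] 1.0005052694635725 [ 0.83262201  0.04047459 -0.57682139]
```

View pics/side0.png

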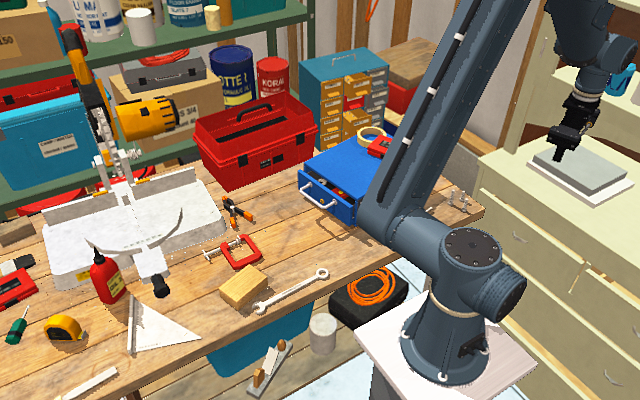

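View pics/top0.png

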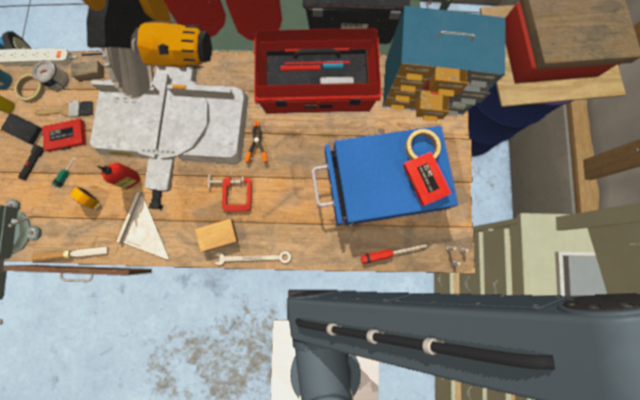

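The side view shows the chest at about (345,180), with its handle near (320,203). The top view shows it at about (390,175), with its front edge facing image left (world +y) and the handle near (320,186). Next I'll measure the chest top from the blue mask, and the handle from both views.

Run:
```python
from h import *
t=load('top0'); s=load('side0')
h=cv2.cvtColor(t['color'],cv2.COLOR_RGB2HSV)
m=((h[...,0]>105)&(h[...,0]<122)&(h[...,1]>150)&(h[...,2]>60)).astype('uint8'); m[:,:310]=0;m[:115]=0;m[240:]=0;m[:,465:]=0
cs,_=cv2.findContours(m,0,2); c=max(cs,key=cv2.contourArea); hu=cv2.convexHull(c)
print(cv2.approxPolyDP(hu,3,True)[:,0].tolist())
a=cv2.resize(t['color'][115:240,300:470],None,fx=3,fy=3,interpolation=2)
b=cv2.resize(s['color'][120:245,280:450],None,fx=3,fy=3,interpolation=2)
cv2.imwrite('pics/z.png',np.vstack([a[:300],b[:300]])[:,:,::-1])
```

```text
[[439, 127], [456, 203], [346, 221], [335, 143]]
```

View pics/z.png

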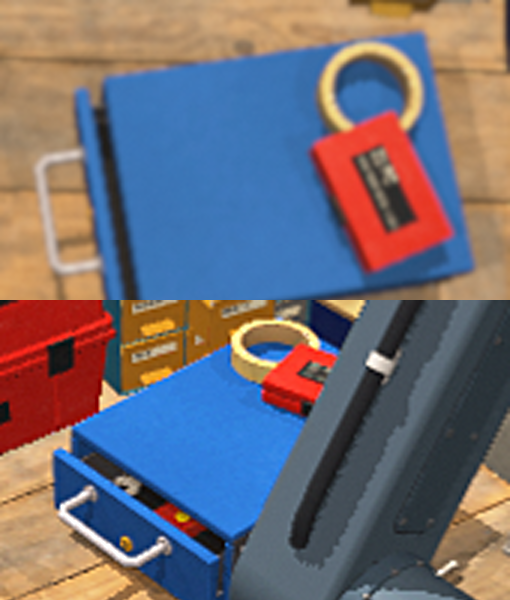

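The crops show the drawer already a little open. In the top view the handle bar runs from about (313,170) to (319,204). In the side view it runs from (302,190) to (323,207), and the red level is visible through the gap.

Run:
```python
from h import *
t=load('top0'); s=load('side0')
P=[onz(t,u,v,.12) for u,v in [(439,127),(456,203),(346,221),(335.3,141)]]
for p in P: print(p.round(4))
print([np.linalg.norm(P[i]-P[i-1]).round(4) for i in range(4)])
E=[]
for a,b in [((313.5,170),(302,190)),((319,204),(323,207))]:
    p,e=two(t,a,s,b); E.append(p); print(p.round(4),e.round(4), onz(t,*a,.083).round(4), onz(s,*b,.083).round(4))
print((E[0]+E[1])/2,np.linalg.norm(E[0]-E[1]))
# chest front top corners by two views (side zoom coords)
for a,b in [((335.3,141),(304,164)),((346,221),(357.5,199))]:
    p,e=two(t,a,s,b);print('corner',p.round(4),e.round(4))
# white handle mask
for c,box in((t,(160,215,305,324)),(s,(178,215,295,336))):
    h=cv2.cvtColor(c['color'],cv2.COLOR_RGB2HSV); r0,r1,c0,c1=box
    m=((h[...,1]<60)&(h[...,2]>150))[r0:r1,c0:c1]; y,x=np.nonzero(m); print(len(x),cv2.boxPoints(cv2.minAreaRect(np.c_[x+c0,y+r0].astype('float32'))).round(1).tolist())
```

```text
[ 0.7227 -0.3176  0.12  ]
[ 0.4995 -0.3601  0.12  ]
[ 0.4419 -0.0482  0.12  ]
[ 0.6711 -0.015   0.12  ]
[np.float64(0.3069), np.float64(0.2273), np.float64(0.3171), np.float64(0.2316)]
[0.5918 0.045  0.086 ] 0.0022 [0.5931 0.0459 0.083 ] [0.5941 0.0424 0.083 ]
[0.4938 0.0287 0.0834] 0.0028 [0.493  0.0275 0.083 ] [0.4951 0.0295 0.083 ]
[0.54276196 0.03680735 0.0846778 ] 0.09938262085447827
corner [ 0.6762 -0.0149  0.1064] 0.002
corner [ 0.4407 -0.0502  0.1182] 0.0047
160 [[312.0, 165.0], [323.0, 165.0], [323.0, 205.0], [312.0, 205.0]]
173 [[297.79998779296875, 189.0], [321.0, 174.5], [337.20001220703125, 200.60000610351562], [314.1000061035156, 215.10000610351562]]
```

The chest front points along about (-0.17, 0.985). The bar centre is at about (0.543, 0.037, 0.084), and its 98 mm length and height match the text. Moving toward it.

Request:
step_arm(targets=[[-0.22,0,0,0.24,0],[-0.22,0,0,0.24,0],[-0.22,0.16,0.32,0.24,-0.052],[-0.22,0.32,0.64,0.24,-0.052],[-0.22,0.48,0.96,0.24,-0.052],[-0.22,0.48,0.96,0.24,-0.052],[-0.22,0.48,0.96,0.24,-0.052],[-0.22,0.48,0.96,0.24,-0.052]])

```text
time_s: 0.9
position: [0.3261, -0.3452, 0.255]
tcp_rot: [[0.985, 0.174, -0.0], [0.174, -0.985, 0.003], [0.0, -0.003, -1.0]]
force: [-0.6, -0.2, -0.0]
opening: 0.418
grasp_force: 0.0
```

Request:
step_arm(targets=[[-0.22,0.08,0.16,0,0],[-0.22,0.16,0.32,0,0],[-0.22,0.24,0.48,0,0],[-0.22,0.32,0.64,0,0],[-0.22,0.4,0.8,0,0],[-0.22,0.48,0.96,0,0],[-0.22,0.48,0.96,0,0]])

```text
time_s: 1.6
position: [0.4465, -0.1056, 0.2552]
tcp_rot: [[0.984, 0.177, 0.001], [0.177, -0.984, 0.002], [0.001, -0.002, -1.0]]
force: [0.2, -0.8, 0.2]
opening: 0.391
grasp_force: 0.0
```

Request:
step_arm(targets=[[-0.22,0.14,0.2,0,0],[-0.22,0.28,0.4,0,0],[-0.22,0.39,0.59,0,0],[-0.22,0.39,0.59,0,0],[-0.22,0.39,0.59,0,0]])

```text
time_s: 2.1
position: [0.5444, 0.0391, 0.2549]
tcp_rot: [[0.985, 0.174, 0.001], [0.174, -0.985, 0.0], [0.001, -0.0, -1.0]]
force: [-1.0, -0.4, -0.1]
opening: 0.389
grasp_force: 0.0
```

Request:
step_arm(targets=[[-0.22,0,-0.01,-0.2,0],[-0.22,0,-0.01,-0.4,0],[-0.22,0,-0.01,-0.48,0],[-0.22,0,-0.01,-0.55,0],[-0.22,0,-0.01,-0.61,0],[-0.22,0,-0.01,-0.66,0],[-0.22,0,-0.01,-0.69,0],[-0.22,0,-0.01,-0.69,0]])

```text
time_s: 2.9
position: [0.5421, 0.0341, 0.0821]
tcp_rot: [[0.985, 0.17, -0.002], [0.17, -0.985, 0.0], [-0.002, -0.0, -1.0]]
force: [-0.8, -0.1, -0.2]
opening: 0.389
grasp_force: 0.0
```

Run:
```python
from h import *
t=snap('top','t1'); s=snap('side','s1')
a=cv2.resize(t['color'][115:240,290:470],None,fx=3,fy=3,interpolation=2)
b=cv2.resize(s['color'][120:245,270:450],None,fx=3,fy=3,interpolation=2)
cv2.imwrite('pics/z1.png',np.vstack([a[:300],b[:300]])[:,:,::-1])
print(read_state()['joint_positions'])
```

```text
[-8.14552841e+00  3.32865012e+01  9.95114968e+01 -8.36317395e-03
  4.71596767e+01  7.20530704e+01]
```

View pics/z1.png

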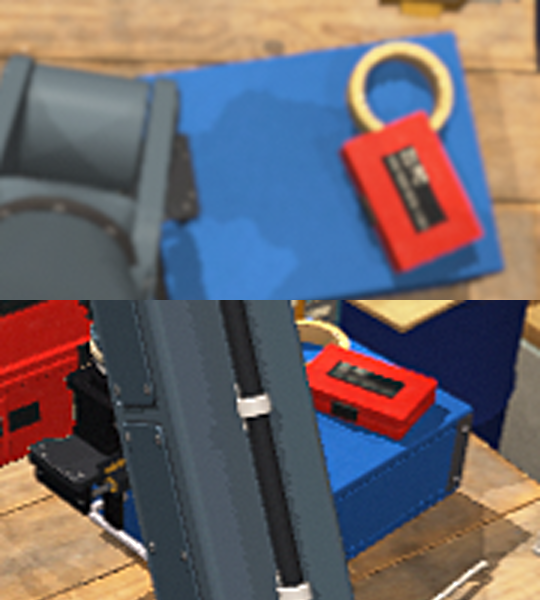

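The side view shows the gripper over the bar at about (302,192). I'll close and check the opening, which should be about 0.115 on a 10 mm bar.

Request:
step_arm(targets=[[-1,0,0,0,0],[-1,0,0,0,0],[-1,0,0,0,0],[-1,0,0,0,0],[-1,0,0,0,0]])

```text
time_s: 3.5
position: [0.5429, 0.0348, 0.083]
tcp_rot: [[0.985, 0.171, 0.0], [0.171, -0.985, -0.0], [0.0, 0.0, -1.0]]
force: [-0.4, -0.3, 0.2]
opening: 0.039
grasp_force: 0.0
```

Request:
step_arm(targets=[[-1,0,0,0,0],[-1,0,0,0,0],[-1,0,0,0,0]])

```text
time_s: 3.8
position: [0.5429, 0.0347, 0.0828]
tcp_rot: [[0.985, 0.171, -0.0], [0.171, -0.985, -0.0], [-0.0, 0.0, -1.0]]
force: [0.5, -0.8, 0.6]
opening: 0.005
grasp_force: 0.0
```

Opening 0.005 means the gripper closed on nothing. I'll zoom in and compare the projected TCP with the bar.

Run:
```python
from h import *
s=snap('side','s2'); st=read_state(); p=st['position']
print('tcp',p,'tip px',proj(s,[p[0],p[1],p[2]-.008]),'bar est px',proj(s,[.543,.037,.083]))
b=cv2.resize(s['color'][155:225,270:350],None,fx=7,fy=7,interpolation=2)
t=proj(s,[p[0],p[1],p[2]-.008]); 
cv2.drawMarker(b,tuple(int(v) for v in ((t-[270,155])*7)),(0,255,0),0,15)
cv2.imwrite('pics/z2.png',b[:,:,::-1])
```

```text
tcp [0.54288567 0.03474854 0.08281632] tip px [312.93629859 200.57931837] bar est px [312.26873065 198.7466929 ]
```

View pics/z2.png

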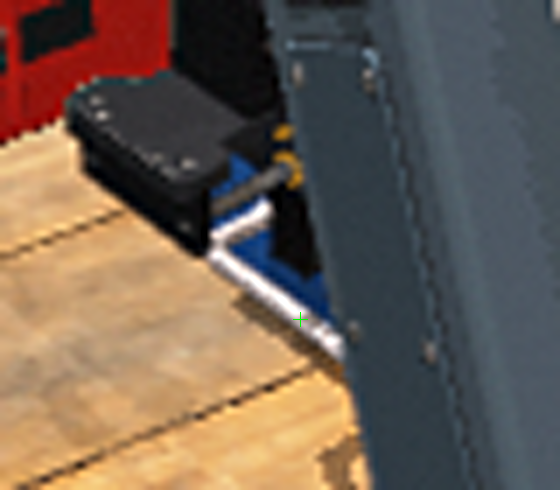

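In this view the bar sits around (312,199) unobstructed, and the dark finger ends near (313,194), above or behind where the TCP reading puts it. Projecting the gripper body's known corners will show where the gripper really is.

Run:
```python
from h import *
s=load('s2'); p=np.array([.5429,.0347,.0828]); o=np.array([-.17,.985,0]); w=np.array([.985,.17,0]);z=np.array([0,0,1])
f=lambda a,b,c:((proj(s,p+a*o+b*w+c*z)-[270,155])*7).round(0).tolist()
for a in(.095,-.095):
  for b in(-.0375,.0375): print('body19',a,b,f(a,b,.062))
print('body other', f(.0375,-.095,.062),f(.0375,.095,.062))
print('tip front face',f(.015,-.0095,-.008),f(.015,.0095,-.008),f(0,-.0095,-.008),f(0,.0095,-.008))
b=.086
for a,bb in((.0,-.047),(0,.047)): print('bar',((proj(s,np.array([.543,.037,.083])+bb*w)-[270,155])*7).round(0))
# finger bottom edge pixel rays at several heights
for u,v in((275,258),(322,278)):
  print([onz(s,270+u/7,155+v/7,h).round(3).tolist() for h in(.075,.083,.093,.105)])
```

```text
body19 0.095 -0.0375 [182.0, 336.0]
body19 0.095 0.0375 [64.0, 245.0]
body19 -0.095 -0.0375 [528.0, 140.0]
body19 -0.095 0.0375 [408.0, 60.0]
body other [388.0, 345.0] [86.0, 122.0]
tip front face [289.0, 345.0] [260.0, 323.0] [315.0, 330.0] [286.0, 308.0]
bar [370. 361.]
bar [224. 253.]
[[0.583, 0.023, 0.075], [0.575, 0.028, 0.083], [0.565, 0.034, 0.093], [0.552, 0.041, 0.105]]
[[0.561, 0.013, 0.075], [0.553, 0.018, 0.083], [0.543, 0.024, 0.093], [0.531, 0.031, 0.105]]
```

The finger edge lies right over the TCP's x,y, but at about z=0.10, so the fingers are probably above the bar. I'll go up, reopen, and come down a little deeper while watching the force.

Request:
step_arm(targets=[[-1,0,0,0.08,0],[-0.22,0,0,0.14,0],[-0.22,0,0,0.14,0],[-0.22,0,0,0.14,0],[-0.22,0,0,0.14,0],[-0.22,0,0,0.06,0],[-0.22,0,0,0,0],[-0.22,0,0,-0.03,0],[-0.22,0,0,-0.06,0],[-0.22,0,0,-0.06,0]])

```text
time_s: 4.85
position: [0.5421, 0.0348, 0.0668]
tcp_rot: [[0.985, 0.171, -0.002], [0.171, -0.985, 0.0], [-0.002, -0.001, -1.0]]
force: [-0.3, 0.5, 0.0]
opening: 0.391
grasp_force: 0.0
```

Request:
step_arm(targets=[[-1,0,0,0,0],[-1,0,0,0,0],[-1,0,0,0,0],[-1,0,0,0,0],[-1,0,0,0,0],[-1,0,0,0,0]])

```text
time_s: 5.45
position: [0.543, 0.0347, 0.068]
tcp_rot: [[0.985, 0.171, 0.0], [0.171, -0.985, -0.0], [0.0, 0.0, -1.0]]
force: [-0.1, 0.3, 0.3]
opening: 0.018
grasp_force: 0.0
```

Fingers 64 mm across the backs can only miss like this, with no force, if they are still above the bar. So the real tips are higher than the reading suggests. I'll go lower in small steps and check the force.

Request:
step_arm(targets=[[-1,0,0,0.08,0],[-0.22,0,0,0.12,0],[-0.22,0,0,0.12,0],[-0.22,0,0,0.12,0],[-0.22,0,0,0.12,0],[-0.22,0,0,0.04,0],[-0.22,0,0,0,0],[-0.22,0,0,-0.02,0],[-0.22,0,0,-0.03,0],[-0.22,0,0,-0.04,0],[-0.22,0,0,-0.04,0]])

```text
time_s: 6.55
position: [0.543, 0.0347, 0.0578]
tcp_rot: [[0.985, 0.171, 0.0], [0.171, -0.985, -0.0], [0.0, 0.0, -1.0]]
force: [-0.9, -0.4, 0.8]
opening: 0.392
grasp_force: 0.0
```

Run:
```python
from h import *
s=snap('side','s3'); st=read_state(); p=st['position']
b=cv2.resize(s['color'][150:225,265:355],None,fx=7,fy=7,interpolation=2)
for dz,c in((-.008,(0,255,0)),(.02,(255,0,255))):
    t=proj(s,p+[0,0,dz]); cv2.drawMarker(b,tuple(int(v) for v in ((t-[265,150])*7)),c,0,15)
cv2.imwrite('pics/z3.png',b[:,:,::-1]); print(p,st['force'])
```

```text
[0.54306252 0.03474538 0.05802648] [-0.2807618   1.05775053  0.24600684]
```

View pics/z3.png

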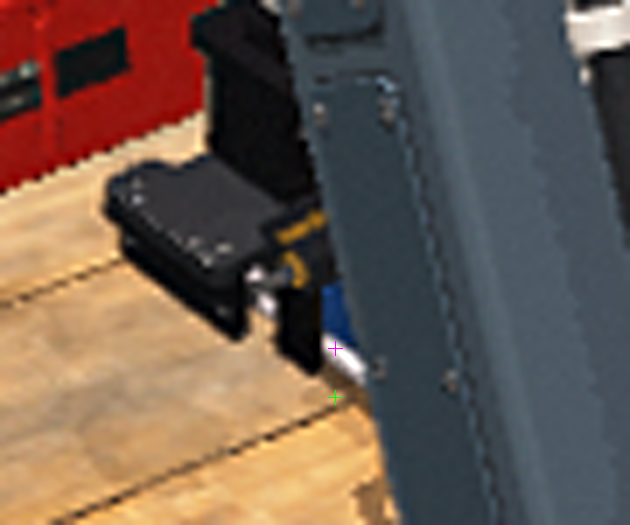

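The outer finger, at about (308,202), now stands in front of the bar, with its tip near z≈0.08. The tool really is about 30 mm higher than it reports. Another 15 mm down, then close.

Request:
step_arm(targets=[[-0.22,0,0,-0.03,0],[-0.22,0,0,-0.06,0],[-0.22,0,0,-0.06,0]])

```text
time_s: 6.9
position: [0.5419, 0.0349, 0.0417]
tcp_rot: [[0.985, 0.171, -0.002], [0.171, -0.985, 0.0], [-0.002, -0.001, -1.0]]
force: [0.4, -0.5, -0.3]
opening: 0.394
grasp_force: 0.0
```

Request:
step_arm(targets=[[-1,0,0,0,0],[-1,0,0,0,0],[-1,0,0,0,0],[-1,0,0,0,0],[-1,0,0,0,0],[-1,0,0,0,0]])

```text
time_s: 7.5
position: [0.543, 0.035, 0.0429]
tcp_rot: [[0.985, 0.171, 0.0], [0.171, -0.985, 0.0], [0.0, -0.0, -1.0]]
force: [0.0, 2.8, -0.6]
opening: 0.1
grasp_force: 30.0
```

The bar is gripped (30 N, opening 0.10). Pulling along (-0.17, 0.985).

Request:
step_arm(targets=[[-1,-0.004,0.024,0,0],[-1,-0.012,0.072,0,0],[-1,-0.021,0.12,0,0],[-1,-0.029,0.17,0,0],[-1,-0.037,0.22,0,0],[-1,-0.046,0.27,0,0],[-1,-0.055,0.32,0,0],[-1,-0.064,0.37,0,0],[-1,-0.073,0.42,0,0],[-1,-0.08,0.46,0,0],[-1,-0.08,0.46,0,0]])

```text
time_s: 8.6
position: [0.5219, 0.1525, 0.0429]
tcp_rot: [[0.985, 0.171, -0.001], [0.171, -0.985, 0.002], [-0.001, -0.003, -1.0]]
force: [-3.4, 2.6, 3.1]
opening: 0.101
grasp_force: 30.0
```

Request:
step_arm(targets=[[-1,-0.003,0.016,0,0],[-1,-0.006,0.032,0,0],[-1,-0.008,0.048,0,0],[-1,-0.008,0.048,0,0]])

```text
time_s: 9.0
position: [0.5201, 0.1621, 0.0429]
tcp_rot: [[0.985, 0.17, -0.001], [0.17, -0.985, 0.0], [-0.001, -0.001, -1.0]]
force: [-3.0, -0.8, 5.2]
opening: 0.097
grasp_force: 30.0
```

Request:
step_arm(targets=[[-1,-0.002,0.01,0,0],[-1,-0.004,0.02,0,0],[-1,-0.004,0.02,0,0]])

```text
time_s: 9.3
position: [0.5195, 0.166, 0.0429]
tcp_rot: [[0.985, 0.171, -0.001], [0.171, -0.985, -0.001], [-0.001, 0.001, -1.0]]
force: [-4.3, -5.1, 5.1]
opening: 0.104
grasp_force: 30.0
```

Request:
step_arm(targets=[[-1,-0.002,0.012,0,0],[-1,-0.004,0.024,0,0],[-1,-0.004,0.024,0,0]])

```text
time_s: 9.6
position: [0.5195, 0.1659, 0.0429]
tcp_rot: [[0.984, 0.176, -0.001], [0.176, -0.984, -0.011], [-0.003, 0.011, -1.0]]
force: [-0.8, -25.6, 4.7]
opening: 0.104
grasp_force: 30.0
```

At the stop: -25 N and no more travel. Easing off, releasing, going up, and clearing the view.

Request:
step_arm(targets=[[-1,0.003,-0.02,0,0],[-1,0.003,-0.02,0,0],[-0.22,0.003,-0.02,0,0],[-0.22,0.003,-0.02,0,0],[-0.22,0.003,-0.02,0,0],[-0.22,0.003,-0.02,0,0],[-0.22,0.003,-0.02,0.2,0],[-0.22,0.003,-0.02,0.4,0],[-0.22,0.003,-0.02,0.6,0],[-0.22,0.003,-0.02,0.8,0],[-0.22,-0.1,-0.25,0.84,0],[-0.22,-0.2,-0.5,0.84,0],[-0.22,-0.3,-0.7,0.84,0],[-0.22,-0.4,-0.95,0.84,0],[-0.22,-0.4,-0.95,0.84,0]])

```text
time_s: 11.1
position: [0.4198, -0.0622, 0.2531]
tcp_rot: [[0.985, 0.172, 0.002], [0.172, -0.985, -0.0], [0.002, 0.001, -1.0]]
force: [0.5, -1.7, 0.2]
opening: 0.388
grasp_force: 0.0
```

Request:
step_arm(targets=[[1,-0.1,-0.25,0,0],[1,-0.2,-0.5,0,0],[1,-0.3,-0.75,0,0],[1,-0.36,-0.95,0,0],[1,-0.36,-0.95,0,0],[1,-0.36,-0.95,0,0]])

```text
time_s: 11.7
position: [0.3297, -0.3048, 0.2533]
tcp_rot: [[0.986, 0.164, 0.002], [0.164, -0.986, -0.005], [0.001, 0.005, -1.0]]
force: [-0.3, 0.3, -0.3]
opening: 0.852
grasp_force: 0.0
```

Run:
```python
from h import *
t=snap('top','t4'); s=snap('side','s4')
a=cv2.resize(t['color'][125:225,265:365],None,fx=4,fy=4,interpolation=2)
b=cv2.resize(s['color'][145:245,260:360],None,fx=4,fy=4,interpolation=2)
cv2.imwrite('pics/z4.png',np.hstack([a,b])[:,:,::-1])
```

```text
(no output)
```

View pics/z4.png

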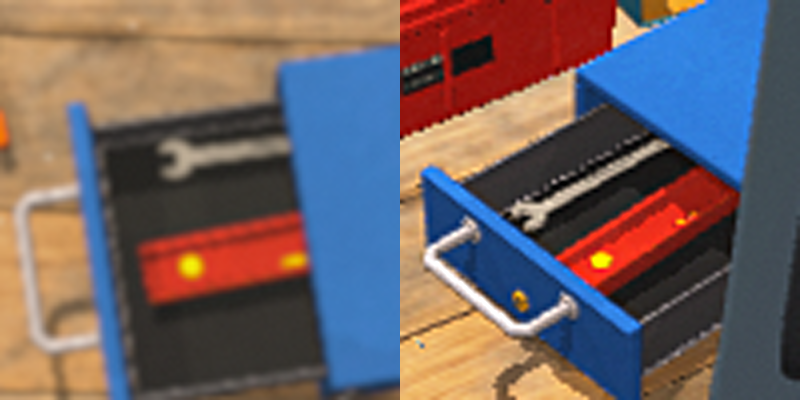

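The drawer is fully out. In the top view the level's front end is near (300–303,186–200), and the wrench is along the +y side at about (320,164). In the side view the level is at about (305–345,190–215), with the yellow vial at (310,210).

Run:
```python
from h import *
t=load('t4'); s=load('s4')
def cen(c,box,lo,hi):
    r0,r1,c0,c1=box; h=cv2.cvtColor(c['color'],cv2.COLOR_RGB2HSV); m=cv2.inRange(h,lo,hi)[r0:r1,c0:c1]; y,x=np.nonzero(m); return x.mean()+c0,y.mean()+r0,len(x)
Y=((22,120,120),(35,255,255))
a=cen(t,(182,200,306,320),*Y); b=cen(s,(203,216,303,318),*Y); print(a,b); p,e=two(t,a[:2],s,b[:2]); print('vial',p.round(4),e.round(4))
h=cv2.cvtColor(t['color'],cv2.COLOR_RGB2HSV); m=((h[...,0]<8)|(h[...,0]>172)|((h[...,0]>20)&(h[...,0]<36)&(h[...,1]>150)))&(h[...,1]>150)&(h[...,2]>70); m=m.astype('uint8')
m[:172]=0;m[205:]=0;m[:,:294]=0;m[:,345:]=0
c=max(cv2.findContours(m,0,1)[0],key=cv2.contourArea); print(cv2.contourArea(c),cv2.approxPolyDP(c,2,True)[:,0].tolist())
o=np.array([-.17,.985]);w=np.array([.985,.17])
R=[]
for n,(u,v) in dict(fl=(299.7,185.6),fr=(302.4,200.6),al=(339,178.2),ar=(342,193)).items():
    q=onz(t,u,v,.057); R.append(q[:2]); print(n,q.round(4),'o',q[:2]@o.round(4),'w',(q[:2]@w).round(4))
print('width',np.linalg.norm(R[0]-R[1]),np.linalg.norm(R[2]-R[3]))
for n,(u,v,z) in dict(panelTopL=(283,151.5,.101),panelTopR=(293,225.5,.101),chL=(335,140,.12),chR=(347,222,.12)).items():
    q=onz(t,u,v,z);print(n,q.round(4),'o',(q[:2]@o).round(4),'w',(q[:2]@w).round(4))
for u,v in((138/4+260,254/4+145),):pass
# level's top left edge in side: rays on z=.057
for u,v in((300,170),(165,255),(335,190),(240,292)): print('side',onz(s,u/4+260,v/4+145,.057).round(4))
```

```text
(np.float64(312.1), np.float64(191.05), 20) (np.float64(309.8125), np.float64(209.6875), 16)
vial [0.5365 0.0493 0.0498] 0.0007
575.5 [[339, 179], [300, 186], [302, 200], [340, 193], [340, 189], [337, 190], [341, 191], [338, 193], [334, 191], [336, 187], [340, 187]]
fl [0.5506 0.0862 0.057 ] o -0.008692172923461819 w 0.557
fr [0.5056 0.0769 0.057 ] o -0.01023612121218248 w 0.5111
al [ 0.576  -0.0308  0.057 ] o -0.12822381892883555 w 0.5621
ar [ 0.5312 -0.0403  0.057 ] o -0.13003949121104566 w 0.5164
width 0.045979380963142386 0.04579018103607763
panelTopL [0.6418 0.1354 0.101 ] o 0.0242 w 0.6551
panelTopR [0.4277 0.0994 0.101 ] o 0.0252 w 0.4382
chL [ 0.6741 -0.0141  0.12  ] o -0.1285 w 0.6616
chR [ 0.4392 -0.0511  0.12  ] o -0.125 w 0.4239
side [ 0.5775 -0.0677  0.057 ]
side [0.5469 0.0733 0.057 ]
side [ 0.5429 -0.0775  0.057 ]
side [0.4832 0.047  0.057 ]
```

Level axis: 12.3° from +y. The front-end centre is (0.528, 0.0815), with about 21 mm free to the panel. The grasp point, 30 mm back, is (0.534, 0.052). Moving over it with the gripper turned about +92°.

Request:
step_arm(targets=[[1,0.08,0.14,0,0.047],[1,0.16,0.28,0,0.094],[1,0.24,0.42,0,0.14],[1,0.32,0.56,0,0.18],[1,0.4,0.72,0,0.23],[1,0.4,0.72,0,0.27],[1,0.4,0.72,0,0.31],[1,0.4,0.72,0,0.31]])

```text
time_s: 12.6
position: [0.4302, -0.1156, 0.2527]
tcp_rot: [[0.409, 0.913, -0.001], [0.913, -0.409, 0.001], [0.001, -0.001, -1.0]]
force: [-0.2, 1.1, -0.1]
opening: 0.999
grasp_force: 0.0
```

Request:
step_arm(targets=[[1,0.1,0.18,0,0.047],[1,0.2,0.36,0,0.094],[1,0.3,0.54,0,0.14],[1,0.4,0.7,0,0.18],[1,0.4,0.7,0,0.2],[1,0.4,0.7,0,0.2],[1,0.4,0.7,0,0.2]])

```text
time_s: 13.3
position: [0.5295, 0.057, 0.2526]
tcp_rot: [[-0.199, 0.98, -0.001], [0.98, 0.199, 0.0], [0.0, -0.001, -1.0]]
force: [-0.3, -0.5, 0.1]
opening: 0.998
grasp_force: 0.0
```

Request:
step_arm(targets=[[1,0.02,-0.02,-0.1,0.005],[1,0.02,-0.02,-0.25,0.005],[1,0.02,-0.02,-0.4,0.005],[1,0.02,-0.02,-0.55,0.005],[1,0.02,-0.02,-0.65,0.005],[1,0.02,-0.02,-0.72,0.005],[1,0.02,-0.02,-0.77,0.005],[1,0.02,-0.02,-0.77,0.005]])

```text
time_s: 14.1
position: [0.534, 0.0508, 0.0591]
tcp_rot: [[-0.214, 0.977, -0.003], [0.977, 0.214, 0.0], [0.001, -0.003, -1.0]]
force: [0.2, 0.5, 0.6]
opening: 0.998
grasp_force: 0.0
```

Run:
```python
from h import *
s=snap('side','s5'); t=snap('top','t5'); st=read_state(); p=st['position']
f=6
b=cv2.resize(s['color'][145:225,270:350],None,fx=f,fy=f,interpolation=2)
w=np.array(st['tcp_rot'])[:,1]
for d in(-.0435,0,.0435):
    q=proj(s,p+w*d+[0,0,.022]); cv2.drawMarker(b,tuple(int(v) for v in ((q-[270,145])*f)),(0,255,0),0,15)
a=cv2.resize(t['color'][125:225,265:345],None,fx=4,fy=4.8,interpolation=2)
cv2.imwrite('pics/z5.png',np.hstack([b,a])[:,:,::-1]); print(p,st['force'],st['joint_positions'])
```

```text
[0.53576018 0.05094953 0.06086717] [-0.36155988 -0.3908714  -0.89306753] [-6.47144381e+00  3.50804730e+01  1.01171517e+02  2.33114904e-03
  4.37077949e+01 -1.88980615e+01]
```

View pics/z5.png

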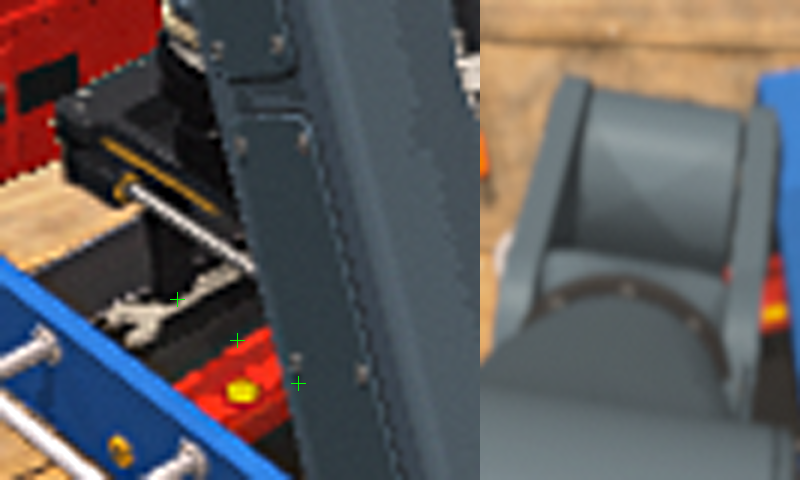

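The far fingertip, at about (299,193), sits where the 30 mm offset predicts, with the level between the fingers. Lowering until the tips are about 5 mm over the drawer floor, then closing.

Request:
step_arm(targets=[[1,-0.004,0.004,-0.06,0],[1,-0.004,0.004,-0.1,0],[1,-0.004,0.004,-0.13,0],[1,-0.004,0.004,-0.15,0],[1,-0.004,0.004,-0.17,0],[1,-0.004,0.004,-0.17,0]])

```text
time_s: 14.8
position: [0.5342, 0.0525, 0.0174]
tcp_rot: [[-0.217, 0.976, -0.001], [0.976, 0.217, 0.0], [0.0, -0.001, -1.0]]
force: [-0.9, 0.2, -0.1]
opening: 0.998
grasp_force: 0.0
```

Request:
step_arm(targets=[[-1,0,0,0,0],[-1,0,0,0,0],[-1,0,0,0,0],[-1,0,0,0,0],[-1,0,0,0,0],[-1,0,0,0,0],[-1,0,0,0,0],[-1,0,0,0,0]])

```text
time_s: 15.6
position: [0.5347, 0.0525, 0.0179]
tcp_rot: [[-0.217, 0.976, 0.001], [0.976, 0.217, 0.0], [-0.0, 0.001, -1.0]]
force: [0.9, 0.0, 0.8]
opening: 0.478
grasp_force: 29.9
```

Gripped at 41.6 mm with 30 N. First lift is straight up, letting the level pivot between the pads.

Request:
step_arm(targets=[[-1,0,0,0.024,0],[-1,0,0,0.048,0],[-1,0,0,0.072,0],[-1,0,0,0.096,0],[-1,0,0,0.12,0],[-1,0,0,0.144,0],[-1,0,0,0.168,0],[-1,0,0,0.192,0],[-1,0,0,0.21,0],[-1,0,0,0.21,0]])

```text
time_s: 16.6
position: [0.5347, 0.0525, 0.0709]
tcp_rot: [[-0.217, 0.976, 0.001], [0.976, 0.217, 0.0], [-0.0, 0.001, -1.0]]
force: [0.3, -0.4, -1.8]
opening: 0.475
grasp_force: 29.9
```

```bash
cat > tilt.py <<'E'
import sys
from h import *
n=sys.argv[1]; view=len(sys.argv)>2
s=snap('side',n); st=read_state(); p=np.array(st['position']); R=np.array(st['tcp_rot'])
y=R[:,1]; nrm=np.array([y[0],y[1],0]); nrm/=np.linalg.norm(nrm); ax=np.array([-nrm[1],nrm[0],0])
g=p+[0,0,.041]  # true grasp point
print('tcp',p.round(4),'F',np.round(st['force'],1),'grip',st['grasp_force'],st['opening'],'grasp px',proj(s,g).round(1))
h=cv2.cvtColor(s['color'],cv2.COLOR_RGB2HSV)
m=(((h[...,0]<6)|(h[...,0]>174))&(h[...,1]>150)&(h[...,2]>60)).astype('uint8')
k=proj(s,g); mm=np.zeros_like(m); x0,y0=int(k[0]),int(k[1])
mm[max(y0-45,0):y0+60,x0-40:x0+50]=m[max(y0-45,0):y0+60,x0-40:x0+50]
for c in sorted(cv2.findContours(mm,0,1)[0],key=cv2.contourArea)[::-1][:4]:
    if cv2.contourArea(c)<12: continue
    q=[]
    for u,v in c[:,0]:
        o,d=ray(s,u,v); t=((g-o)@nrm)/(d@nrm); P=o+t*d; q.append([(P-g)@ax,P[2]])
    q=np.array(q); (cx,cy),wh,_=cv2.minAreaRect(q.astype('float32')); B=cv2.boxPoints(cv2.minAreaRect(q.astype('float32')))
    e=max((B[1]-B[0],B[2]-B[1]),key=np.linalg.norm); print('area',cv2.contourArea(c),'px',c[:,0].min(0),c[:,0].max(0),'s',q.min(0).round(3),q.max(0).round(3),'ang',np.degrees(np.arctan2(e[1],e[0])).round(1),np.round(wh,3))
if view:
    a=cv2.resize(s['color'][max(y0-60,0):y0+60,x0-70:x0+70],None,fx=4,fy=4,interpolation=2); cv2.imwrite('pics/z_'+n+'.png',a[:,:,::-1])
E
python3 tilt.py s6 v
```

```text
tcp [0.5346 0.0525 0.0706] F [ 0.3  0.4 -2. ] grip 29.934693686664104 0.47570705796375895 grasp px [309.2 194.8]
area 216.5 px [269 149] [294 175] s [0.053 0.257] [0.142 0.34 ] ang 26.0 [0.091 0.073]
area 159.0 px [297 191] [313 208] s [-0.015  0.062] [0.048 0.134] ang 52.1 [0.093 0.048]
```

View pics/z_s6.png

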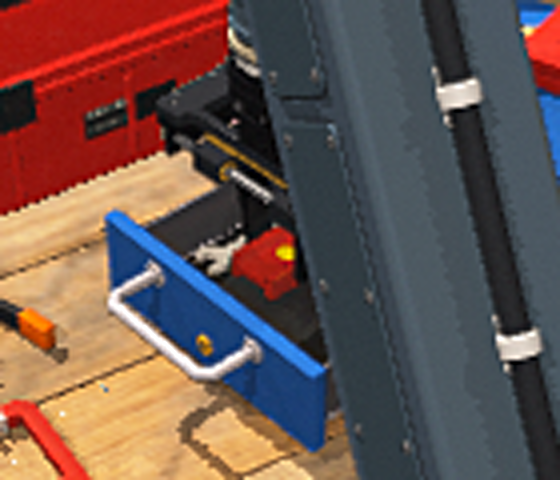

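The front end is up, at about (298–313,191–208), and free of the panel. I'll estimate its tilt from the end-face corners.

Run:
```python
from h import *
s=load('s6'); p=np.array([.5346,.0525,.099]); n=np.array([.976,.217,0]); ax=np.array([-.217,.976,0])
Z=lambda u,v:(239+u/4,134+v/4)
for nm,(u,v),off in [('far top',(237,250),.021),('near bottom',(270,299),-.021),('near top',(268,282),-.021),('far bottom',(234,270),.021)]:
    o,d=ray(s,*Z(u,v)); t=((p+off*n-o)@n)/(d@n); P=o+t*d; print(nm,'s',((P-p)@ax).round(4),'z',(P[2]-.099).round(4))
for th in (0,8,15.4,20):
    r=np.radians(th); c,si=np.cos(r),np.sin(r)
    for nm,off,h in(('far top',.021,.011),('near bottom',-.021,-.011),('near top',-.021,.011),('far bottom',.021,-.011)):
        q=proj(s,p+off*n+ax*(.03*c-h*si)+np.array([0,0,.03*si+h*c])); print(th,nm,((q-[239,134])*4).round(0).tolist(),end='; ')
    print()
```

```text
far top s 0.0243 z 0.0074
near bottom s 0.0311 z -0.0094
near top s 0.0328 z 0.0081
far bottom s 0.0278 z -0.0099
0 far top [231.0, 250.0]; 0 near bottom [271.0, 300.0]; 0 near top [271.0, 277.0]; 0 far bottom [232.0, 273.0]; 
8 far top [233.0, 244.0]; 8 near bottom [270.0, 296.0]; 8 near top [273.0, 272.0]; 8 far bottom [230.0, 269.0]; 
15.4 far top [235.0, 239.0]; 15.4 near bottom [269.0, 293.0]; 15.4 near top [275.0, 267.0]; 15.4 far bottom [230.0, 265.0]; 
20 far top [237.0, 236.0]; 20 near bottom [269.0, 290.0]; 20 near top [276.0, 264.0]; 20 far bottom [230.0, 263.0];
```

The level came up almost level: pad friction holds it, and its top is now at about the mouth's edge, with under 2 N showing. A light touch of that edge should turn it in the pads, so I'll go up slowly and watch the force.

Request:
step_arm(targets=[[-1,0,0,0.01,0],[-1,0,0,0.02,0],[-1,0,0,0.03,0],[-1,0,0,0.04,0],[-1,0,0,0.04,0]])

```text
time_s: 17.15
position: [0.5345, 0.0524, 0.0806]
tcp_rot: [[-0.217, 0.976, 0.0], [0.976, 0.217, -0.0], [-0.0, 0.0, -1.0]]
force: [-0.1, 0.8, -2.4]
opening: 0.477
grasp_force: 30.0
```

The force stays near the level's weight, so it is turning freely. Continuing up, then slanting up and forward.

Request:
step_arm(targets=[[-1,0,0,0.02,0],[-1,0,0,0.04,0],[-1,0,0,0.06,0],[-1,-0.001,0.006,0.08,0],[-1,-0.003,0.018,0.096,0],[-1,-0.005,0.03,0.112,0],[-1,-0.005,0.03,0.112,0]])

```text
time_s: 17.85
position: [0.5331, 0.0607, 0.109]
tcp_rot: [[-0.217, 0.976, 0.0], [0.976, 0.217, 0.001], [0.0, 0.001, -1.0]]
force: [-0.5, 1.0, -2.8]
opening: 0.48
grasp_force: 30.0
```

```bash
python3 tilt.py s7
```

```text
tcp [0.5332 0.0605 0.1087] F [-0.2  1.8 -1.5] grip 29.99930737540126 0.47715133802324017 grasp px [307.  185.8]
area 370.0 px [266 140] [290 176] s [0.058 0.254] [0.143 0.37 ] ang -81.4 [0.081 0.108]
area 140.0 px [294 183] [315 197] s [-0.032  0.096] [0.05  0.179] ang 29.4 [0.108 0.046]
```

Request:
step_arm(targets=[[-1,-0.003,0.018,0.024,0],[-1,-0.006,0.036,0.05,0],[-1,-0.01,0.056,0.076,0],[-1,-0.01,0.056,0.1,0],[-1,-0.01,0.056,0.124,0],[-1,-0.01,0.056,0.148,0],[-1,-0.01,0.056,0.148,0]])

```text
time_s: 18.6
position: [0.5313, 0.074, 0.1464]
tcp_rot: [[-0.216, 0.976, 0.002], [0.976, 0.216, 0.0], [-0.0, 0.002, -1.0]]
force: [0.2, 0.8, -1.2]
opening: 0.48
grasp_force: 30.0
```

```bash
python3 tilt.py s8 v
```

```text
tcp [0.5311 0.074  0.1459] F [-0.   1.3 -2. ] grip 29.99946822412312 0.4736137818730595 grasp px [303.1 177.5]
area 500.0 px [263 132] [291 177] s [0.043 0.25 ] [0.139 0.396] ang -85.1 [0.096 0.138]
area 145.5 px [290 174] [316 189] s [-0.051  0.116] [0.049 0.22 ] ang 40.8 [0.136 0.034]
```

View pics/z_s8.png

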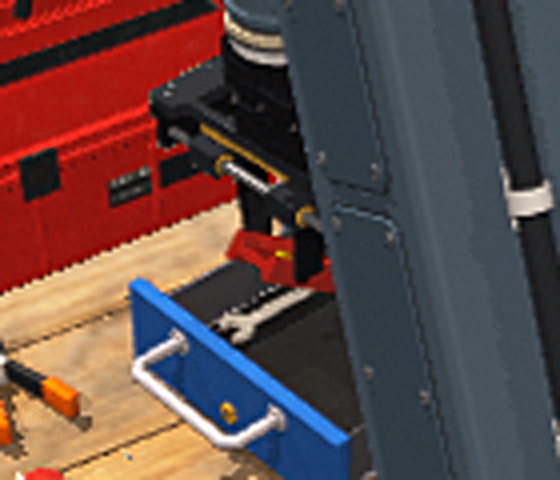

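The level is tilted about 35–40°, its front at about (290–316,174–189), well above the panel, and the wrench is undisturbed at (302,195). The contact force is negligible, so I'll keep rising.

Request:
step_arm(targets=[[-1,0,0,0.03,0],[-1,0,0,0.06,0],[-1,0,0,0.09,0],[-1,0,0,0.12,0],[-1,0,0,0.15,0],[-1,0,0,0.15,0]])

```text
time_s: 19.25
position: [0.5315, 0.0741, 0.1842]
tcp_rot: [[-0.217, 0.976, 0.002], [0.976, 0.217, 0.0], [-0.0, 0.002, -1.0]]
force: [0.5, 0.5, -1.7]
opening: 0.477
grasp_force: 30.0
```

Request:
step_arm(targets=[[-1,0,0,0.03,0],[-1,0,0,0.06,0],[-1,-0.002,0.012,0.1,0],[-1,-0.005,0.03,0.14,0],[-1,-0.01,0.055,0.18,0],[-1,-0.014,0.08,0.22,0],[-1,-0.014,0.08,0.22,0]])

```text
time_s: 19.95
position: [0.5285, 0.0948, 0.24]
tcp_rot: [[-0.218, 0.976, 0.005], [0.976, 0.218, -0.0], [-0.001, 0.004, -1.0]]
force: [-0.5, 0.3, -2.0]
opening: 0.479
grasp_force: 30.0
```

```bash
python3 tilt.py s9
```

```text
tcp [0.528  0.0944 0.2391] F [-0.1  0.  -2.5] grip 29.999692374985898 0.48180485360373226 grasp px [296.6 153.2]
area 1656.0 px [256 126] [321 182] s [-0.093  0.129] [0.14  0.409] ang 51.0 [0.355 0.132]
area 89.5 px [256 108] [267 124] s [0.088 0.423] [0.124 0.464] ang -83.8 [0.033 0.04 ]
```

Request:
step_arm(targets=[[-1,-0.007,0.04,0.04,0],[-1,-0.014,0.08,0.1,0],[-1,-0.02,0.12,0.16,0],[-1,-0.02,0.12,0.24,0],[-1,-0.02,0.12,0.32,0],[-1,-0.02,0.12,0.4,0],[-1,-0.02,0.12,0.48,0],[-1,-0.02,0.12,0.56,0],[-1,-0.02,0.12,0.64,0],[-1,-0.02,0.12,0.66,0],[-1,-0.02,0.12,0.66,0],[-1,-0.02,0.12,0.66,0]])

```text
time_s: 21.2
position: [0.5215, 0.1241, 0.4017]
tcp_rot: [[-0.217, 0.976, -0.002], [0.976, 0.217, -0.0], [0.0, -0.002, -1.0]]
force: [-0.1, 0.1, -2.5]
opening: 0.476
grasp_force: 30.0
```

```bash
python3 tilt.py s10 v
```

```text
tcp [0.5214 0.1241 0.4014] F [ 0.8 -0.4 -2. ] grip 29.99957512744004 0.4758292143200274 grasp px [285.8 103.3]
area 3844.5 px [245  73] [326 162] s [-0.141  0.239] [0.133 0.549] ang 43.2 [0.359 0.191]
```

View pics/z_s10.png

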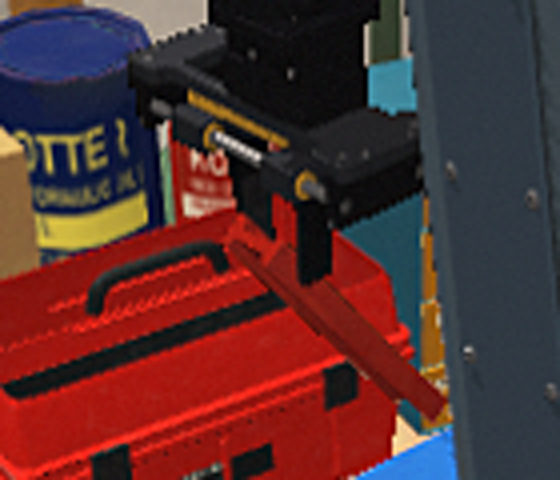

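The level is held clear of everything, with its rear end at about (325,147). That puts its lowest point at z≈0.23 or more, against the 0.17 needed. Quick check that the drawer and wrench haven't moved, then hand in.

Run:
```python
from h import *
a,b=load('s4')['color'],load('s10')['color']
def bar(c):
    h=cv2.cvtColor(c,cv2.COLOR_RGB2HSV); m=((h[...,1]<60)&(h[...,2]>150))
    def g(r0,r1,c0,c1): y,x=np.nonzero(m[r0:r1,c0:c1]); return (x.mean()+c0).round(2),(y.mean()+r0).round(2),len(x)
    return g(198,232,264,306),g(180,202,284,326)
print(bar(a),bar(b)); print(cv2.phaseCorrelate(a[180:240,262:322].mean(2),b[180:240,262:322].mean(2)))
print(read_state()['grasp_force'],read_state()['time_s'])
```

```text
((np.float64(282.12), np.float64(214.98), 185), (np.float64(303.77), np.float64(191.48), 117)) ((np.float64(282.16), np.float64(215.09), 197), (np.float64(303.61), np.float64(191.57), 117))
((0.08131254485170203, 0.06575965789910754), 0.9319783263458072)
29.99957512744004 21.25
```

```bash
python3 -c "
from rig import *
print(hand_in())"
```

```text
the job is handed in; nothing more can be done
None
```

The job is handed in at about 21 s. The drawer is out at its stop with the wrench unmoved, and the level is held in the gripper, its lowest point about 6 cm or more above the required height. The level touched the mouth's edge only lightly on the way out, with wrist readings staying near its own weight.

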